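Release the charged scanner battery and trap it as it pops out

TASK

One of the two batteries in the charging station is fully charged (its gauge shows four green cells). Press the blue release key beside its bay down with one finger and, with the key still down, stop the battery with the other finger as it pops out, before it slides off the front of the charger. Do not lift it, leave the low battery seated and the things on the bench where they are, and finish still holding the charged battery trapped against your finger in the chute, so that I can take it.

Things in the scene. Friction and masses are not known exactly. Their poses are not given: they have to be found in the camera images.
- charger: black two-bay charging station fixed to the bench, 188 (x) x 200 (y) x 88 mm high; origin at the centre of its underside, z up, open front at its -x, tall back at +x. Bays 55 mm wide, centre lines at y = +34 (left) and -34 mm (right); their slippery floors slope 20 degrees down to the front lip (x -90, z 12). Side housings (|y| 66 to 100, x > -20) 60 mm high, back unit (x > 50) 88 mm.
- battery_full: CHARGED battery, four green gauge cells: grey slab 76 (along the bay) x 52 x 20 mm, 0.12 kg, on the sloped floor of either bay. Origin at the centre of its underside; its axes are parallel to the charger's. Seated: origin at x 7.7, z 47.6 mm in the charger's frame; front face square to the slope, lower edge x -28, z 35, upper edge x -35, z 53. Behind it an ejector pushes it to the front.
- battery_low: LOW battery: the same slab in the other bay, gauge with one red cell and three dark; must stay seated.
- key_left (a joint): release key of the LEFT bay (charger y > 0): 0 up, 0.008 m fully down (straight down, spring 2.5 N at the top, 4.5 N at the bottom). Its catch bar lets the battery go at about 0.006; the battery then shoots out to the front within a few tenths of a second. It springs up when let go.
- key_left_top (a point): centre of the flat blue top (26 x 26 mm) of the left key, beside the chute: in the charger's frame x -55, y +82, z 42 mm when up, 34 mm when down. The black deck round it is 26 mm high. 48 mm across from chute_left.
- key_right (a joint): release key of the RIGHT bay (charger y < 0); works like the left one.
- key_right_top (a point): the same point of the right key: x -55, y -82, z 42 mm when up, 34 mm when down; 48 mm across from chute_right.
- scanner: bystander: hand-held bar-code scanner in black and yellow with grey handle, loose, about 175 x 70 x 45 mm lying, beside the charger; origin under its middle on the bench.
- tape_roll: bystander: roll of brown packing tape, 100 mm diameter, 49 mm high, lying flat beside the charger; origin at the centre of its underside.
- phone_carton: bystander: white phone box 85 x 165 x 48 mm behind the charger; origin at the centre of its underside.
- chute_left (a point): on the floor of the open chute in front of the left battery, on the bay's centre line: charger x -55, y +34, z 25 mm. The chute is 55 mm wide, clear from the lip (x -90) to the battery, guides at its sides 3 mm high; floor 28 mm high at x -45. A fingertip standing here before the key goes down, 5 mm or so above the floor, stops the battery (upper front edge first).
- chute_right (a point): on the floor of the open chute in front of the right battery, on the bay's centre line: charger x -55, y -34, z 25 mm. The chute is 55 mm wide, clear from the lip (x -90) to the battery, guides at its sides 3 mm high; floor 28 mm high at x -45. A fingertip standing here before the key goes down, 5 mm or so above the floor, stops the battery (upper front edge first).
- seat_left (a point): middle of the seated left battery's lower front edge: charger x -28, y +34, z 35 mm. Steel catch bar in front of it, 7 mm thick, 5 mm above the floor. The ejector behind the battery pushes with about 4 N, falling to 2 N after its 30 mm stroke; beyond that the battery slides on by its weight and off the lip.
- seat_right (a point): middle of the seated right battery's lower front edge: charger x -28, y -34, z 35 mm. Steel catch bar in front of it, 7 mm thick, 5 mm above the floor. The ejector behind the battery pushes with about 4 N, falling to 2 N after its 30 mm stroke; beyond that the battery slides on by its weight and off the lip.
Things that resemble listed ones, but are neither listed nor needed, are in the scene too. Leave any pink or purple look-alike of the battery_full alone.

How it is judged:
By the outcome, as a careful person would: the job done as asked, in the order asked, and still so for the second after the job is handed in, while the arm keeps its last pose, push and grip.
It also fails if it takes over 29 s, if anything falls off the work surface, if the arm or the gripper's body presses on something with over 40 N, if the wrist force passes 120 N, or if a joint passes its speed limit or range.

ROBOT

A 6-joint arm with a two-finger parallel gripper is mounted at the origin on the work surface. World frame = base frame: x ahead of the robot, y to its left, z up, the work surface at z = 0. Lengths are in mm, angles in degrees, forces in N, time in s.
With the tool pointing down it reaches from about 325 to 850 mm from the base axis. Payload 4.4 kg.
Tool frame: the origin (TCP) lies at the very end of the fingers, on their centre line; the grasp point (between the pads) lies 19 mm behind it (bot.hold_point_z is the z of the grasp point in the tool frame, in mm); z points along the fingers, y is the line along which they close (so a half turn about z gives the same grasp; the last joint's range is limited). The gripper opens to 94 mm and grips with 3 to 60 N. Pads are 16 mm wide; open, the fingers measure 119 mm over their backs; the gripper's body (75 mm by 177 mm) begins 78 mm behind the grasp point.
Start: joints at [-79.842, 11.837, 88.321, -0, 79.842, -8.623], TCP at [185.115, -544.389, 205.447] pointing down, gripper open.
Joint ranges: [-156.59, 156.59], [-49.26, 127.26], [12.9, 141.05], [-63.56, 243.56], [4.71, 150.69], [-161.64, 161.64]. Speed limits (degrees/s): [159.86, 159.86, 180, 180, 180, 180].

INTERFACE

Orientations are given as [roll, pitch, yaw] about the fixed x, y, z axes, in that order (R = Rz(yaw) Ry(pitch) Rx(roll)).
In Python, from plant import bot gives the robot as it stands.
- The arm moves only by the shell command python3 -m creep 'ROWS' [FORCE]. ROWS is JSON, one flat list of numbers, 5 for each row, row after row: the shift along the world's x, y, z in mm, then the turn about the world's z in rad, then the finger opening in mm, from 0 to 94. In form: [dx, dy, dz, spin, claw, dx, dy, dz, spin, claw, ...]. A call has 1 to 20 rows; each row is the pose to reach, as a shift and turn from the pose commanded when the call began; what a row does not reach only later rows make up. A row lasts 1/12 s, in which the tool goes at most 41.7 mm and 7.16 degrees, less where a joint would pass 70% of its speed; a pose out of reach is approached as far as the arm can. A call with a gripper value outside its range is refused whole. The fingers move at their own pace and stop on an object; FORCE is the grip in N (left out, the last holds). Time passes only in rows, so rows that repeat a pose let the fingers close. It gives the time, the measured TCP pose, the force, the opening and the grip force at its end, in the units of the state.
- bot.sense(): the state, without advancing time (a new reading comes with each control period).
- bot.camera(name): name is "side" or "top" or "wrist"; returns (picture, depth): 480x640x3 uint8, red, green, blue; 480x640 float32, mm along the optical axis (not along the pixel's ray), 0 where there is no reading.
- bot.camera_info(name): a dict with "mtx" (3x3 intrinsics, pixels), "distortion" ([k1, k2, p1, p2, k3] as OpenCV has them; the pictures are not rectified), "R" (3x3) and "t" (3): a world point X has camera coordinates R X + t. Camera axes: x right, y down, z forward; pixel columns grow to the right and rows downward; lengths in mm; the calibration is good to about 2 mm. A picture is of the moment at which its call begins: read the wrist's pose just before it. camera_info takes no time and is no camera call; for the wrist camera it gives the pose at the moment of the call.
- bot.hand_in(): hands the job in; it is judged then, once.
Trained networks look in the newest picture that a camera, given by its name, has taken for a name from the list of things; names that differ only in an ending like _2 or _b are one class to them, and where a whole thing is asked for, a point or a joint stands for the part that bears it (a point fixed in the world has none). Each returns a list of dicts, best first, with "p" (0 to 1); they miss things now and then, are a little off and sometimes report something else, mostly with a low value. They report only what shows in the picture. A call takes as long as a camera call. They do not tell look-alikes from the thing itself.
- bot.recognise(camera, thing): "at" ([x, y, z] in mm, in world coordinates, good to about 4 mm: the middle of the surface that is visible of it).
The state is a dict: "clock": time; "qpos": joint angles; "joint_vel": joint speeds; "effort": joint torques, N m; "ee_pos": TCP position; "eef_rot": TCP orientation; "contact_force": force on the tool from outside, world axes, zero at the start; "ft_torque": the same for the moment, N m; "grip_width": finger opening in mm; "finger_force": force on a finger pad.
Only numpy, scipy, OpenCV 4.12 (cv2) and the standard library are available. Lean on these libraries where they do the work, as an engineer would, in place of code of your own. Each camera call takes 0.05 s, during which the arm holds its last target. There are 200 camera calls.

## Working session

There is one attempt and no reset: what is moved stays moved. The work goes in short steps, Python scripts to look and compute and a shell command to move; the robot and the scene stay as the last step left them, time stands still between calls to the robot, and variables do not carry over. Pictures are saved under pics/ and viewed, at most 10 in all, crops included, and the job is handed in when it is done.

```bash
mkdir -p pics; ls
python3 - <<'E'
from plant import bot
import cv2
for c in ["top","side"]:
    im,d=bot.camera(c); cv2.imwrite(f"pics/{c}0.png",im[:,:,::-1])
    for n in ["charger","battery_full","battery_low","key_left","key_right","scanner","tape_roll","phone_carton"]:
        print(c,n,[( [round(float(v)) for v in r["at"]],round(r["p"],2)) for r in bot.recognise(c,n)[:4]])
print(bot.sense())
E
```

```text
pics
top charger [([550, 3, 61], 0.76)]
top battery_full [([766, -178, 17], 0.97), ([672, 203, 24], 0.91), ([353, 161, 26], 0.68), ([544, -27, 60], 0.58)]
top battery_low [([540, 36, 67], 0.97), ([547, 4, 60], 0.36)]
top key_left [([473, 74, 40], 0.7), ([548, 3, 61], 0.56)]
top key_right [([502, -86, 42], 0.77)]
top scanner [([580, -187, 31], 0.84), ([474, 73, 42], 0.59)]
top tape_roll [([529, 209, 52], 0.94)]
top phone_carton [([580, -189, 33], 0.68), ([700, -10, 46], 0.65)]
side charger [([526, 45, 42], 0.96)]
side battery_full [([665, 210, 27], 0.94), ([542, -28, 66], 0.76), ([344, 166, 17], 0.73), ([758, -170, 23], 0.72)]
side battery_low [([534, 38, 67], 0.81)]
side key_left [([475, 72, 40], 0.85), ([521, 46, 39], 0.25)]
side key_right [([498, -80, 39], 0.81)]
side scanner [([569, -190, 29], 0.78)]
side tape_roll [([521, 213, 40], 0.86)]
side phone_carton [([706, 13, 50], 0.64)]
{'clock': 0.9, 'qpos': array([-7.98409355e+01,  1.18373687e+01,  8.83200001e+01,  1.66090119e-03,
        7.98410482e+01, -8.62479047e+00]), 'joint_vel': array([ 0.03617033,  0.08995063, -0.01093319,  0.07957163, -0.1126079 ,
       -0.0727106 ]), 'effort': array([-7.79784987e-04, -3.70875800e+01, -2.81764305e+01,  7.01317540e-02,
        2.74842937e-02, -8.57505341e-06]), 'ee_pos': array([ 185.13469091, -544.40152262,  205.4580451 ]), 'eef_rot': array([ 1.79998190e+02, -1.37899391e-03,  1.87835621e+01]), 'contact_force': array([-0.21229332,  0.38218733,  0.06810586]), 'ft_torque': array([ 0.01184233, -0.01010659,  0.04544992]), 'finger_force': 0.0, 'grip_width': 93.97276243973177}
```

View pics/top0.png

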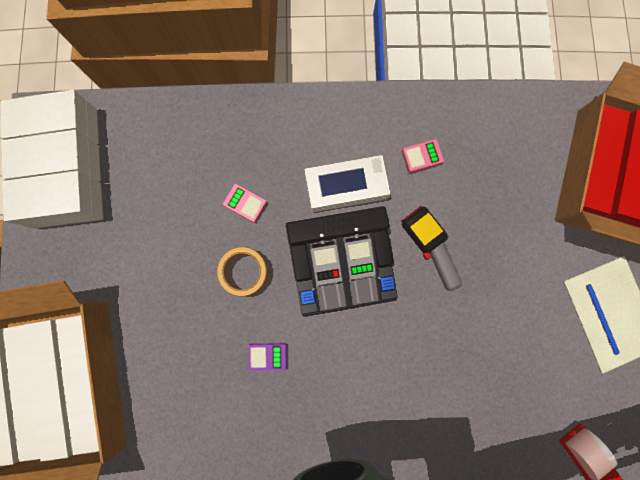

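View pics/side0.png

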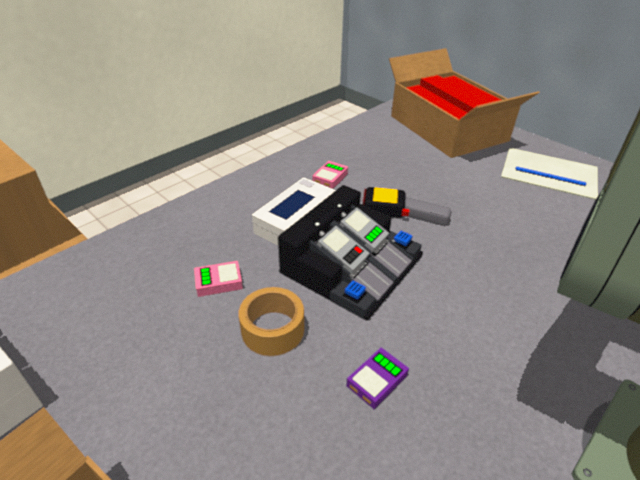

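The charged battery (green cells at about (361,268) in the top view) is in the right bay, and its key is at about (387,284). The left battery shows red at (335,273). The charger is yawed roughly 9°, so I'll refine that from the blue keys.

```bash
cat > h.py <<'E'
from plant import bot
import cv2, numpy as np
def keys(c, save=None):
    info=bot.camera_info(c); im,d=bot.camera(c)
    if save: cv2.imwrite(save,im[:,:,::-1])
    R,t=np.array(info["R"]),np.array(info["t"])
    h=cv2.cvtColor(im,cv2.COLOR_RGB2HSV)
    m=cv2.inRange(h,(100,130,90),(125,255,255)); out=[]
    n,l=cv2.connectedComponents(m)
    for i in range(1,n):
        v,u=np.nonzero((l==i)&(d>0))
        if len(u)<40: continue
        p=cv2.undistortPoints(np.c_[u,v].astype(float)[:,None],np.array(info["mtx"]),np.array(info["distortion"]))[:,0]
        z=d[v,u]; X=(np.c_[p*z[:,None],z]-t)@R
        X=X[(X[:,2]>30)&(X[:,2]<55)]          # tops only
        if len(X)<30: continue
        X=X[abs(X[:,2]-np.percentile(X[:,2],80))<4]
        r=cv2.minAreaRect(X[:,:2].astype(np.float32))
        out.append((X.mean(0).round(1),np.round(r[0],1),np.round(r[1],1),round(r[2],1),len(X)))
    return out
E
python3 - <<'E'
from h import *
for c in ["top","side"]:
    for k in keys(c): print(c,*k)
E
```

```text
top [494.8 -88.1  43.4] [494.9 -88.3] [25.7 25.3] 10.8 151
top [470.2  73.8  43.1] [470.2  73.9] [25.6 25.2] 10.2 154
side [494.3 -84.2  40.3] [494.8 -85.4] [24.8 28.4] 8.6 142
side [470.   77.1  40.7] [470.5  76.5] [25.3 25.9] 9.4 196
```

```bash
python3 -m creep '[38,60,0,-0.05,94, 76,120,0,-0.1,80, 114,180,0,-0.177,60, 152,240,0,-0.177,36, 190,300,0,-0.177,36, 228,360,0,-0.177,36, 266,420,0,-0.177,36, 306,481,-10,-0.177,36, 306,481,-20,-0.177,36, 306,481,-20,-0.177,36, 306,481,-20,-0.177,36, 306,481,-20,-0.177,36, 306,481,-20,-0.177,36, 306,481,-20,-0.177,36, 306,481,-20,-0.177,36, 306,481,-20,-0.177,36, 306,481,-20,-0.177,36, 306,481,-20,-0.177,36, 306,481,-20,-0.177,36]'
python3 - <<'E'
from h import *
for k in keys("wrist","pics/w1.png"): print(*k)
for k in keys("top"): print(*k)
s=bot.sense();print(s["clock"],s["ee_pos"],s["eef_rot"],s["grip_width"])
E
```

```text
clock: 2.58
ee_pos: [490.7, -64.7, 185.6]
eef_rot: [180.0, -0.0, 8.5]
contact_force: [-0.3, -0.5, 0.0]
grip_width: 36.1
finger_force: 0.0
[472.8  72.9  41.4] [472.4  73.8] [25.2 26. ] 8.3 963
[496.9 -87.9  41.6] [496.7 -88.3] [25.6 25.6] 8.4 931
[470.6  74.5  43.3] [470.4  74.1] [26.  24.9] 10.2 154
2.6833 [490.77013809 -64.50940558 185.61274816] [ 1.79988319e+02 -9.84898107e-03  8.51909557e+00] 35.6774825844202
```

View pics/w1.png

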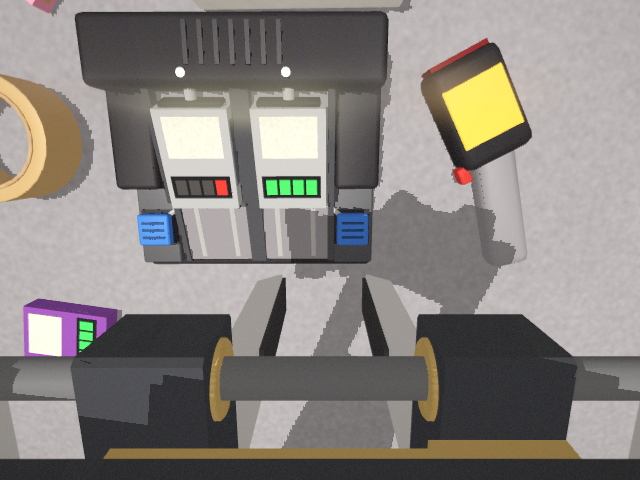

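The wrist view confirms it: four green cells in the right bay at (292,187), and the right key at (352,228). The finger-opening line is parallel to the charger. I'll descend to just above the key.

```bash
python3 -m creep '[1,1,-35,0,35.5, 1,1,-70,0,35.5, 1,1,-100,0,35.5, 1,1,-120,0,35.5, 1,1,-132,0,35.5, 1,1,-138,0,35.5, 1,1,-138,0,35.5, 1,1,-138,0,35.5]'
python3 - <<'E'
from h import *
im,d=bot.camera("side");cv2.imwrite("pics/s2.png",cv2.resize(im[170:340,280:480,::-1],None,fx=4,fy=4)[:600])
im,d=bot.camera("wrist");cv2.imwrite("pics/w2.png",im[:,:,::-1])
E
```

```text
clock: 3.35
ee_pos: [492.5, -62.9, 48.0]
eef_rot: [180.0, -0.0, 8.6]
contact_force: [-0.2, -0.9, -0.6]
grip_width: 35.7
finger_force: 0.0
```

View pics/s2.png

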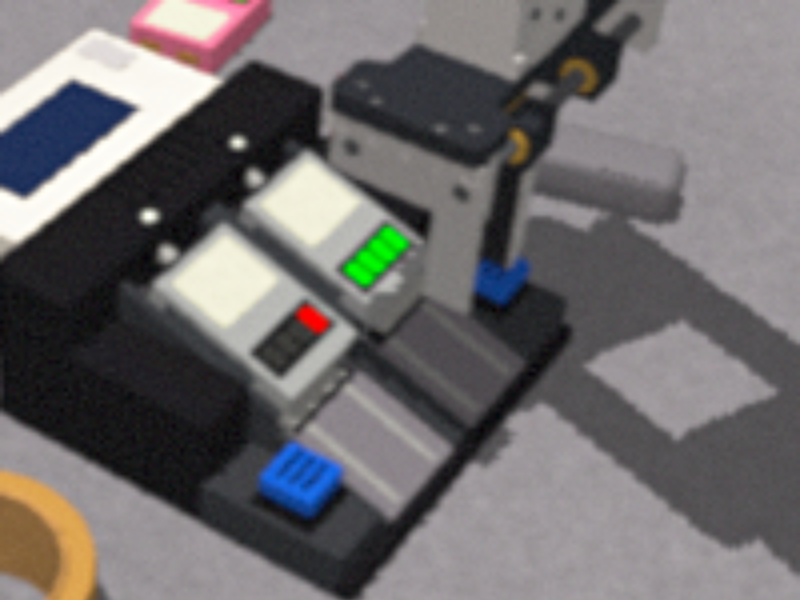

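View pics/w2.png

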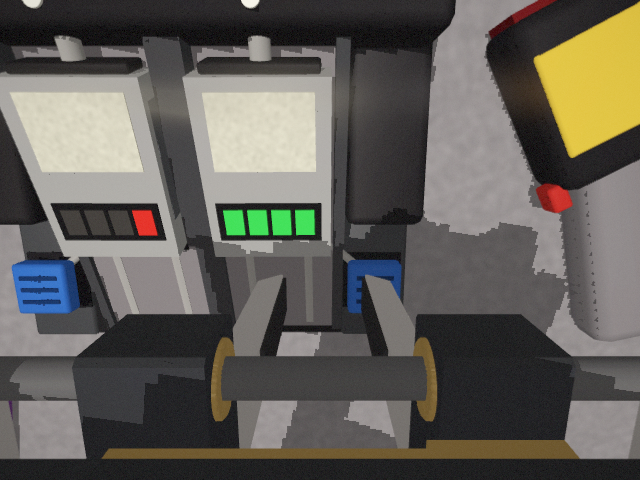

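Fingers line up: one over the blue key at (375,285), the other in front of the green battery at (265,285). Now I'll press.

```bash
python3 -m creep '[0,0,-5,0,35.5, 0,0,-8,0,35.5, 0,0,-11,0,35.5, 0,0,-13,0,35.5, 0,0,-14,0,35.5, 0,0,-14,0,35.5, 0,0,-14,0,35.5, 0,0,-14,0,35.5, 0,0,-14,0,35.5]'
python3 - <<'E'
from h import *
im,d=bot.camera("side");cv2.imwrite("pics/s3.png",cv2.resize(im[170:340,280:480,::-1],None,fx=4,fy=4)[:600])
im,d=bot.camera("wrist");cv2.imwrite("pics/w3.png",im[:,:,::-1])
s=bot.sense();print(s["ee_pos"],s["contact_force"],s["ft_torque"])
E
```

```text
clock: 4.2
ee_pos: [492.3, -62.7, 34.2]
eef_rot: [180.0, 0.0, 8.7]
contact_force: [-2.0, 0.4, 7.2]
grip_width: 35.7
finger_force: 5.4
[492.25977293 -62.71408703  34.14652145] [-1.8627     -0.79813319  6.5758895 ] [-0.20425175  0.31443861  0.14945823]
```

View pics/s3.png

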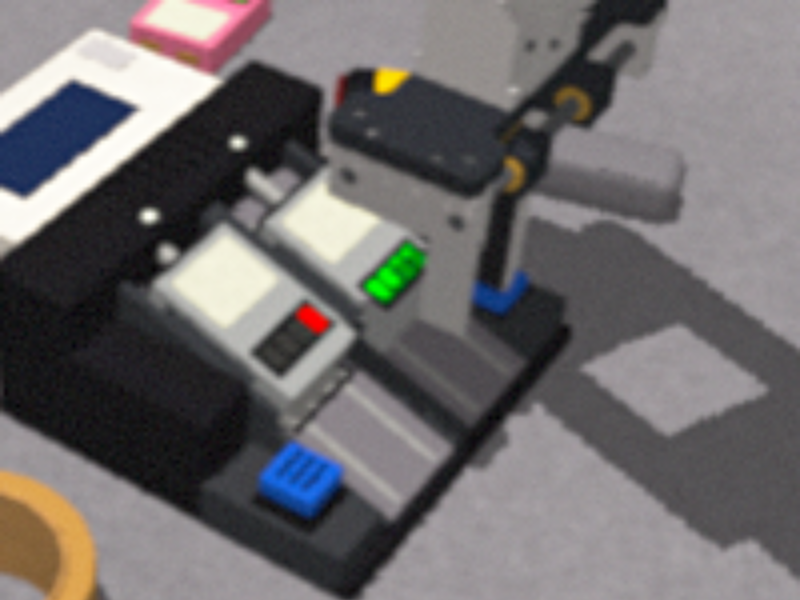

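View pics/w3.png

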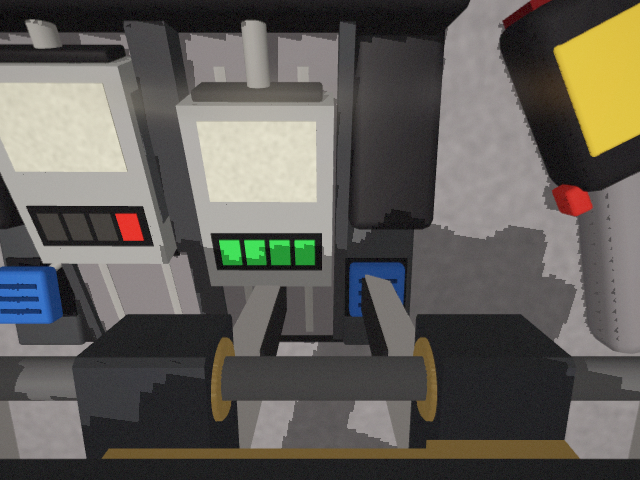

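The battery slid forward and now rests against the left finger at (265,290), with the ejector extended and the key down. The low battery is still seated. I'll check that it holds, then hand in.

```bash
python3 -m creep '[0,0,0,0,35.5, 0,0,0,0,35.5, 0,0,0,0,35.5, 0,0,0,0,35.5, 0,0,0,0,35.5, 0,0,0,0,35.5]'
python3 - <<'E'
from h import *
im,d=bot.camera("wrist"); a=cv2.imread("pics/w3.png")[:,:,::-1]
print("change",np.abs(im[:310].astype(int)-a[:310]).mean())
print(bot.recognise("wrist","battery_full")[:2])
print(bot.hand_in())
E
```

```text
clock: 4.8
ee_pos: [492.3, -62.7, 34.2]
eef_rot: [180.0, 0.0, 8.7]
contact_force: [-1.6, -0.4, 6.8]
grip_width: 35.6
finger_force: 5.4
change 2.2365406586021503
[{'at': [538.3, -37.3, 64.1], 'p': 0.77}]
the job is handed in; nothing more can be done
None
```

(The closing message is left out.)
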